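# Hold the drop gate down and push the splint rack through

### The job

With one fingertip, press the long bar beside the feed chute fully down and keep it down, so that the sprung gate stays sunk in the chute floor, while another finger pushes the rack of splint squares along the chute until the whole rack is past the gate. Then let the bar up so that the gate closes behind the rack, and leave everything alone. Do not let the rack run against or ride on the gate, do not lift or tip the rack, and leave the other things on the counter where they are.

Things in the scene. Friction and masses are not known exactly. Their poses are not given: they have to be found in the camera images.
- chute: fixed open-topped aluminium feed chute. Origin on the counter below the gate slot; x = direction of pushing, z up. Floor 50 mm above the counter, x -195 to +155 mm, 12 mm slot across it at x = 0. Channel 60 mm wide (y +-30) between 4 mm walls, tops 66 mm above the counter; open starting end. Hinge posts 66 mm tall reach y = -68 mm. The press bar runs outside the +y wall
- chute_stop (a point): middle of the inner face of the upright stop at the far end of the chute (chute x = +150 mm), at floor height, 50 mm above the counter; the stop's top is 80 mm above the counter
- rack: loose white slotted stand holding three coloured thermoplastic squares (one solid piece), 90 mm long (x), 54 wide (y), 50 tall, 0.17 to 0.35 kg, flat full-width upright panels at both ends. Origin at the centre of its underside. At the start it stands on the chute floor, its x along the chute's x, 17 to 52 mm clear before the gate blade
- gate (a joint): angle of the gate and its press bar, one rigid piece hinged about a line parallel to the chute's x at chute y = -60 mm, 60 mm above the counter. 0: closed, bar up, blade blocks the chute. 0.30 rad: bar fully down on its stop, blade 6 mm below the floor; blade clear of the rack from 0.24 on. A spring shuts it: about 2.5 N on the bar when closed, 6 N fully down
- blade_top (a point): middle of the top edge of the gate blade, a dark steel plate 6 mm thick (x), 30 mm wide (chute y about 0 to +28 mm), at chute x = 0, standing 12 to 21 mm above the chute floor when closed
- bar_top (a point): middle of the top face of the flat grey press bar, chute x -190 to +40 mm, 24 mm wide, 8 thick. Gate closed: chute y = +48 mm, 104 mm above the counter; fully down: y = +56 mm, 70 mm above the counter, level, so 20 mm above the chute floor and 30 mm below the rack's top. Press it anywhere along its length; a fingertip slides along it
- exerciser: bystander, to be left alone: red spring grip exerciser lying flat, V shape, 125 x 82 mm, 22 mm high; origin under its middle
- cap: bystander, to be left alone: black silicone fingertip cap, upright dome 22 mm across, 29 mm tall; origin at its underside
- pulley: bystander, to be left alone: brass grooved pulley wheel lying flat, 40 mm across, 12 mm high; origin at its underside
- dish: bystander, to be left alone: stainless kidney dish, about 170 x 82 mm, 38 mm high; origin at its underside near the middle
- strap_roll: bystander, to be left alone: grey roll of strap lying flat, 70 mm across, 25 mm high; origin at its underside
- goniometer: bystander, to be left alone: flat aluminium goniometer, 172 mm long along its x, 44 mm wide, 8 mm thick; origin at its underside
- spray: bystander, to be left alone: blue bottle with white cap, 52 mm across, 140 mm tall; origin at its underside

How it is judged:
By the outcome, as a careful person would: the job done as asked, in the order asked, and still so for the second after the job is handed in, with the robot touching nothing.
It also fails if it takes over 45 s, if anything falls off the work surface, if the arm or the gripper's body presses on something with over 40 N, if the wrist force passes 120 N, or if a joint passes its speed limit or range.

### The arm

A 6-joint arm with a two-finger parallel gripper is mounted at the origin on the work surface. World frame = base frame: x ahead of the robot, y to its left, z up, the work surface at z = 0. Lengths are in m, angles in degrees, forces in N, time in s.
With the tool pointing down it reaches from about 0.4 to 0.825 m from the base axis. Payload 7 kg.
Tool frame: the origin (TCP) lies between the finger pads; the fingertips stand 19 mm ahead of it and the grasp point (between the pads) is the TCP; x points along the fingers, y is the direction in which the jaws open and shut, and the axes are right-handed (so a half turn about x gives the same grasp; the last joint's range is limited). The gripper opens to 88 mm and grips with 3 to 60 N. Pads are 19 mm wide; open, the fingers measure 130 mm over their backs; the gripper's body (78 mm by 193 mm) begins 47 mm behind the grasp point.
Start: joints at [82.569, 20.546, 0.682, 0, -70.136, -16.507], TCP at [0.274, 0.617, 0.246] pointing down, gripper open.
Joint ranges: [-176.03, 176.03], [-82.01, 121.73], [-58.28, 71.71], [-173.87, 95.51], [-174.79, -0.11], [-173.66, 173.66]. Speed limits (degrees/s): [136.94, 136.94, 172.46, 180, 180, 180].

### API

Orientations are given as [roll, pitch, yaw] about the fixed x, y, z axes, in that order (R = Rz(yaw) Ry(pitch) Rx(roll)).
In Python, from plant import * gives the robot as it stands.
- The arm moves only by the tool step_arm, never from a script. Its argument "steps" is a list of rows, each a list of 2 entries, a list of its own where there are three numbers: the shift along the tool's x, y, z in units of 0.02 m (1.0 is 0.02 m), then the turn about the tool's x in units of 6 degrees (1.0 is 6 degrees). A call has 1 to 20 rows; each row shifts and turns the commanded pose from where the row before left it, along the tool's axes as they then stand; what a row does not reach is not made up. A row lasts 1/12 s, in which the tool goes at most 41.7 mm and 7.16 degrees, less where a joint would pass 70% of its speed; a pose out of reach is approached as far as the arm can. A call with a number of a shift or a turn outside -1 to 1 is refused whole. A call with a gripper value outside its range is refused whole. "fingers" is the closure, from 0 (fully open) to 1 (shut), set as the call begins (left out, the last holds). The fingers move at their own pace and stop on an object; "grip_force" is the grip in N (left out, the last holds). Time passes only in rows, so rows that do not move let the fingers close. It gives the time, the measured TCP pose, the force and the opening at its end, in the units of the state.
- get_state(): the state, without advancing time (a new reading comes with each control period).
- capture(name): name is "side" or "top"; returns the picture (480x640x3 uint8, blue, green, red); there is no depth.
- camera_model(name): a dict with "intrinsics" (3x3 intrinsics, pixels), "rvec" (rotation vector, rad) and "tvec" (3), from world to camera coordinates, as OpenCV has them. Camera axes: x right, y down, z forward; pixel columns grow to the right and rows downward; lengths in m; the calibration is good to about 2 mm. A picture is of the moment at which its call begins. camera_model takes no time and is no camera call.
- close_job(): hands the job in, once; it reports no verdict.
The state is a dict: "time_s": time; "joints": joint angles; "qd": joint speeds; "joint_torque": joint torques, N m; "tcp_pos": TCP position; "eef_rot": TCP orientation; "contact_force": force on the tool from outside, world axes, zero at the start; "moment": the same for the moment, N m; "gripper_width": finger opening in m.
Only numpy, scipy, OpenCV 4.12 (cv2) and the standard library are available. Lean on these libraries where they do the work, as an engineer would, in place of code of your own. Each camera call takes 0.05 s, during which the arm holds its last target.

## Working session

There is one attempt and no reset: what is moved stays moved. The work goes in short steps, Python scripts to look and compute and a tool call to move; the robot and the scene stay as the last step left them, time stands still between calls to the robot, and variables do not carry over. Pictures are saved under pics/ and viewed, and the job is handed in when it is done.

Besides the shell and the picture viewer there is one more tool, called after "Call:" by a JSON object that holds its "fn" and its "kwargs". step_arm: Moves the arm, as the interface text tells. Its arguments: {"type":"object","properties":{"steps":{"type":"array","items":{"type":"array"}},"fingers":{"type":"number"},"grip_force":{"type":"number"}},"required":["steps"]}

```bash
mkdir -p pics; ls; python3 - <<'E'
from plant import *
import cv2
s=get_state();print(s)
for n in("side","top"):
    cv2.imwrite(f"pics/{n}0.png",capture(n));print(n,camera_model(n))
E
```

```text
pics
{'time_s': 0.0, 'joints': array([ 8.25682431e+01,  2.05927682e+01,  6.31931936e-01, -2.09971413e-02,
       -7.01380312e+01, -1.65058784e+01]), 'qd': array([ 0.07595074,  0.01168949,  0.04063438, -0.0021631 ,  0.07151832,
        0.06750305]), 'joint_torque': array([-6.58156641e-04, -5.82721889e+01,  2.93062556e+01,  6.99729234e+00,
        6.75067960e-03, -1.48849299e-04]), 'tcp_pos': array([0.27371404, 0.61647815, 0.24459089]), 'eef_rot': array([  95.21709602,   89.89918082, -108.72769018]), 'contact_force': array([-0.16976418,  0.05544436, -0.34169738]), 'moment': array([0.0064267 , 0.05967075, 0.02149498]), 'gripper_width': 0.08789048165872641}
side {'intrinsics': array([[510.85605442,   0.        , 323.55725316],
       [  0.        , 510.85605442, 233.88100094],
       [  0.        ,   0.        ,   1.        ]]), 'rvec': array([ 2.12002653, -0.51912681,  0.30413308]), 'tvec': array([-0.50729721,  0.23480026,  0.70495438])}
top {'intrinsics': array([[451.75515765,   0.        , 316.92605719],
       [  0.        , 451.75515765, 242.68313598],
       [  0.        ,   0.        ,   1.        ]]), 'rvec': array([ 2.14731776, -2.11986329,  0.14493843]), 'tvec': array([-0.01197708,  0.6104533 ,  0.75076553])}
```

View pics/side0.png

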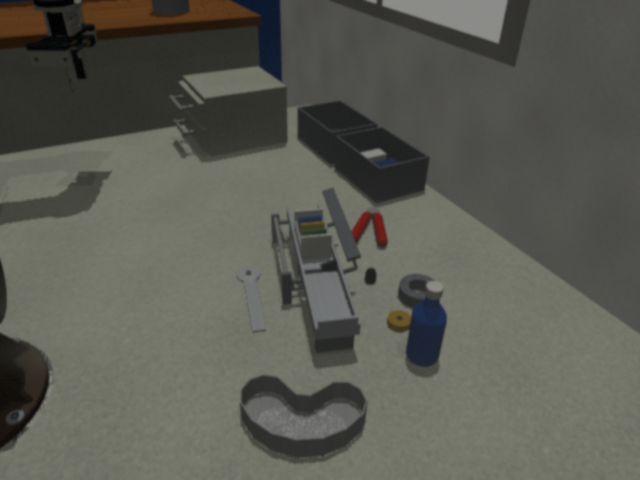

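View pics/top0.png

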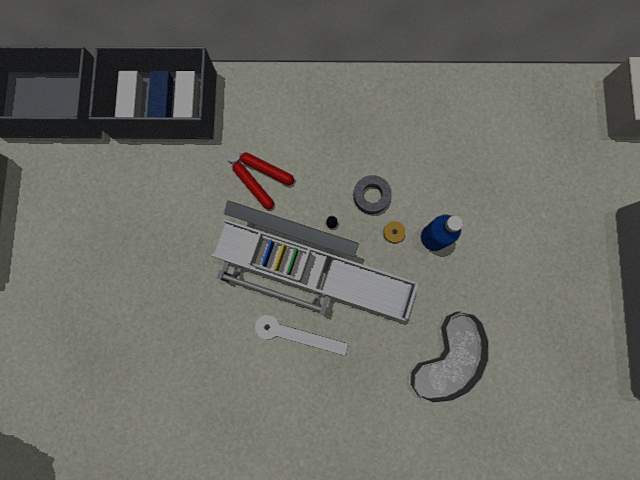

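```bash
python3 - <<'E'
import cv2
a=cv2.imread("pics/top0.png")[180:340,200:440]
cv2.imwrite("pics/topc.png",cv2.resize(a,None,fx=3.3,fy=3.3,interpolation=cv2.INTER_CUBIC))
a=cv2.imread("pics/side0.png")[180:360,230:450]
cv2.imwrite("pics/sidec.png",cv2.resize(a,None,fx=3.3,fy=3.3,interpolation=cv2.INTER_CUBIC))
E
```

```text
(no output)
```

View pics/topc.png

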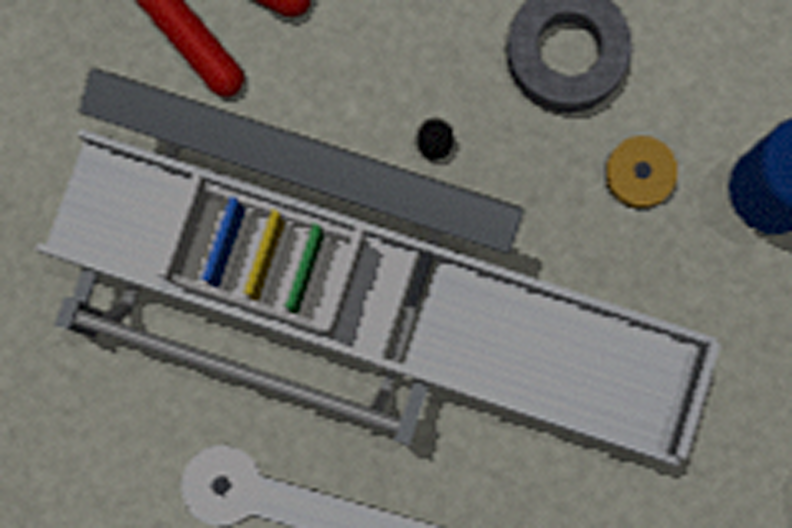

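View pics/sidec.png

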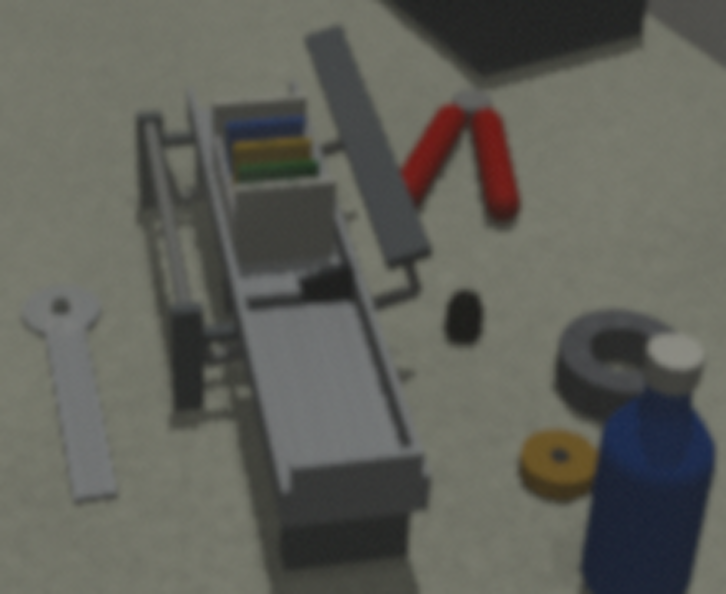

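```bash
cat > h.py <<'E'
import numpy as np, cv2
from plant import *
from scipy.optimize import least_squares
def proj(n,P):
    m=camera_model(n);return cv2.projectPoints(np.array(P,float).reshape(-1,3),m["rvec"],m["tvec"],m["intrinsics"],None)[0].reshape(-1,2)
c,s=np.cos(.3),np.sin(.3)
def barp(x,v,g=0): # v across +-.012
    a=.3-g;y=.116+v;z=.010
    return [x,-.060+y*np.cos(a)-z*np.sin(a),.060+y*np.sin(a)+z*np.cos(a)]
def T(p,P):
    P=np.array(P);C,S=np.cos(p[2]),np.sin(p[2])
    return np.c_[p[0]+C*P[:,0]-S*P[:,1],p[1]+S*P[:,0]+C*P[:,1],P[:,2]]
E
python3 - <<'E'
from h import *
M=[barp(-.19,.012),barp(-.19,-.012),barp(.04,.012),barp(.04,-.012),[.155,.034,.080],[.155,-.034,.080]]
top=np.array([[93,69],[80,112],[523,209],[513,250],[715,343],[681,470],[82,135],[40,250]])/3.3+[200,180]
Mt=M+[[-.195,.034,.066],[-.195,-.034,.066]]
side=np.array([[340,27],[306,37],[428,250],[388,265],[422,455],[290,467]])/3.3+[230,180]
f=lambda p:np.r_[(proj("top",T(p,Mt))-top).ravel(),(proj("side",T(p,M))-side).ravel()]
for y0 in(-1.8,-1.3):
    r=least_squares(f,[.55,.0,y0],loss="soft_l1");print(r.x,np.degrees(r.x[2]),r.cost);print(np.round(f(r.x).reshape(-1,2),1))
p=r.x
# rack: top corners z=.1, chute coords from top crop
C=np.array([[203,180],[168,278],[365,232],[333,335]])/3.3+[200,180]
m=camera_model("top");R=cv2.Rodrigues(m["rvec"])[0]
def ray(px,z,n="top"):
    m=camera_model(n);R=cv2.Rodrigues(m["rvec"])[0];d=R.T@np.linalg.inv(m["intrinsics"])@[*px,1];o=-R.T@m["tvec"];return o+d*(z-o[2])/d[2]
for q in C:
    w=ray(q,.1);d=w-[p[0],p[1],0];a=p[2]
    print(w,[np.cos(a)*d[0]+np.sin(a)*d[1],-np.sin(a)*d[0]+np.cos(a)*d[1]])
E
```

```text
[ 0.5555372  -0.01873101 -1.88598339] -108.05888821432757 15.902268310980688
[[-0.3 -0.7]
 [-0.3 -0. ]
 [ 1.4  0.9]
 [-0.3  2.2]
 [ 3.1 -1.1]
 [ 1.3 -0.2]
 [ 0.3 -2.4]
 [-0.9 -0.5]
 [-0.2 -1.3]
 [-1.3 -0.4]
 [ 0.1 -0.8]
 [-1.8 -0.6]
 [ 2.2 -0.2]
 [-3.6  1.2]]
[ 0.5555372  -0.01873101 -1.88598338] -108.05888782691598 15.902268310978426
[[-0.3 -0.7]
 [-0.3 -0. ]
 [ 1.4  0.9]
 [-0.3  2.2]
 [ 3.1 -1.1]
 [ 1.3 -0.2]
 [ 0.3 -2.4]
 [-0.9 -0.5]
 [-0.2 -1.3]
 [-1.3 -0.4]
 [ 0.1 -0.8]
 [-1.8 -0.6]
 [ 2.2 -0.2]
 [-3.6  1.2]]
[0.61490394 0.08674338 0.1       ] [np.float64(-0.11868190814934346), np.float64(0.02374577605571026)]
[0.56536043 0.10253044 0.1       ] [np.float64(-0.11833306301440465), np.float64(-0.028251031334588526)]
[0.58956413 0.00508379 0.1       ] [np.float64(-0.03318980074251119), np.float64(0.02496825908194729)]
[0.53817666 0.02001853 0.1       ] [np.float64(-0.03145900765703448), np.float64(-0.028517468347988597)]
```

```bash
cat > ov.py <<'E'
from h import *
def overlay(p,rx,g,name,imgs):
    L=[]
    def box(x0,x1,y0,y1,z):return [[x0,y0,z],[x1,y0,z],[x1,y1,z],[x0,y1,z],[x0,y0,z]]
    L+= [(box(-.195,.155,-.034,.034,.066),(0,255,255)),(box(-.195,.155,-.03,.03,.05),(255,255,0)),(box(-.006,.006,-.03,.03,.05),(0,255,0)),
     (box(.15,.155,-.034,.034,.080),(0,0,255)),(box(rx-.045,rx+.045,-.027,.027,.1),(255,0,255)),(box(rx-.045,rx+.045,-.027,.027,.05),(255,0,255)),
     ([barp(-.19,.012,g),barp(.04,.012,g),barp(.04,-.012,g),barp(-.19,-.012,g),barp(-.19,.012,g)],(255,128,0))]
    for n,im,(x,y,w,h) in imgs:
        k=4 if n=="side" else 3.3
        a=cv2.resize(im[y:y+h,x:x+w],None,fx=k,fy=k,interpolation=cv2.INTER_CUBIC)
        for P,c in L:
            q=(proj(n,T(p,P))-[x,y]+.5)*k
            cv2.polylines(a,[q.astype(int)],False,c,1)
        cv2.imwrite(f"pics/{name}_{n}.png",a)
E
python3 - <<'E'
from ov import *
p=[.5555,-.0187,-1.886]
overlay(p,-.075,0,"ov1",[("top",cv2.imread("pics/top0.png"),(205,190,230,140)),("side",cv2.imread("pics/side0.png"),(250,180,130,150))])
E
```

```text
(no output)
```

View pics/ov1_top.png

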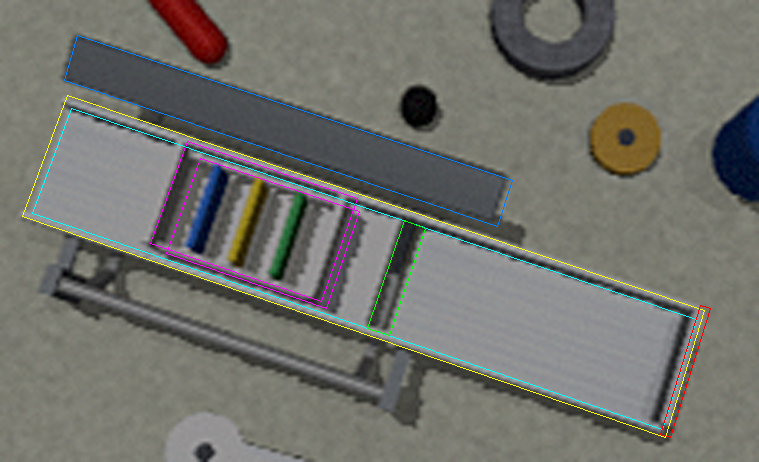

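View pics/ov1_side.png

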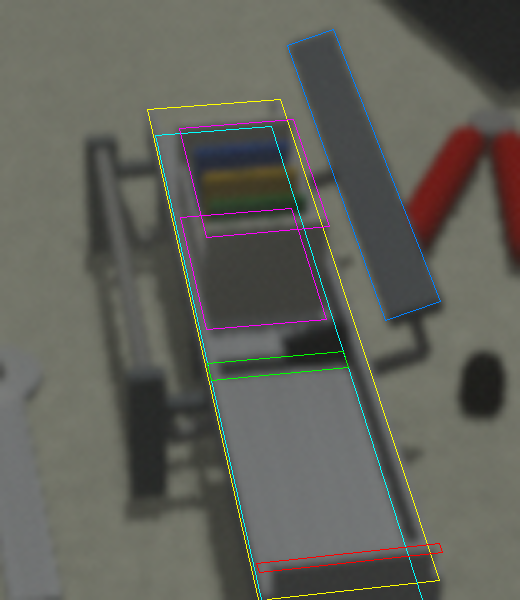

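```bash
cat >> h.py <<'E'
from scipy.spatial.transform import Rotation as Ro
p=np.array([.5555,-.0187,-1.886])
def chute(w):
    d=np.array(w[:2])-p[:2];C,S=np.cos(p[2]),np.sin(p[2]);return np.array([C*d[0]+S*d[1],-S*d[0]+C*d[1]])
def st():
    s=get_state();R=Ro.from_euler('xyz',s['eef_rot'],degrees=True).as_matrix()
    print('t',round(s['time_s'],2),'tcp',s['tcp_pos'].round(4),'chute',chute(s['tcp_pos']).round(4),'tip z',round(s['tcp_pos'][2]-.019,4),'F',s['contact_force'].round(2),'w',round(s['gripper_width'],4),'j6',s['joints'][5].round(1))
    return s,R
def ray(px,z,n="top"):
    m=camera_model(n);R=cv2.Rodrigues(m["rvec"])[0];d=R.T@np.linalg.inv(m["intrinsics"])@[*px,1];o=-R.T@m["tvec"];return o+d*(z-o[2])/d[2]
def to(cx,cy,z=None):
    s,R=st();w=T(p,[[cx,cy,0]])[0];w[2]=s['tcp_pos'][2] if z is None else z
    yd=np.degrees(np.arctan2(R[1,1],R[0,1]));print('tool R',R.round(3).tolist(),'yaw of tool y',yd.round(2))
    want=np.degrees(p[2])+90
    dl=(want-yd+90)%180-90
    print('target',w.round(4),'radius',np.hypot(*w[:2]).round(3),'turn units',round(-dl/6,3))
    print('shift units (tool axes now)',(R.T@(w-s['tcp_pos'])/.02).round(3))
    R2=Ro.from_rotvec([0,0,np.radians(dl)]).as_matrix()@R
    print('shift units (after turn)',(R2.T@(w-s['tcp_pos'])/.02).round(3))
E
python3 - <<'E'
from h import *
to(-.137,.027)
w=T(p,[[.02,.027,0]])[0];print(w,np.hypot(*w[:2]))
w=ray((455,224),.14);print('spray cap',w,chute(w));w=ray((332,223),.029);print('cap',chute(w))
E
```

```text
t 0.1 tcp [0.2737 0.6166 0.2447] chute [-0.5166 -0.4648] tip z 0.2257 F [ 0.03 -0.69  0.29] w 0.0875 j6 -16.5
tool R [[-0.0, -0.406, -0.914], [-0.001, -0.914, 0.406], [-1.0, 0.001, -0.0]] yaw of tool y -113.94
target [0.6236 0.1032 0.2447] radius 0.632 turn units 14.019
shift units (tool axes now) [  0.028  16.361 -26.407]
shift units (after turn) [ -0.033 -24.591 -18.982]
[ 0.5749696  -0.04608494  0.        ] 0.5768135378435155
spray cap [ 0.62812966 -0.22066721  0.14      ] [0.16950101 0.13166331]
cap [-0.01786015  0.0933544 ]
```

Call:
{"fn": "step_arm", "kwargs": {"steps": [[[0, 0.6, -0.98], 0], [[0, 0.6, -0.98], 0], [[0, 0.6, -0.98], 0], [[0, 0.6, -0.98], 0], [[0, 0.6, -0.98], 0], [[0, 0.6, -0.98], 0], [[0, 0.6, -0.98], 0], [[0, 0.6, -0.98], 0], [[0, 0.6, -0.98], 0], [[0, 0.6, -0.98], 0], [[0, 0.6, -0.98], 0], [[0, 0.6, -0.98], 0], [[0, 0.6, -0.98], 0], [[0, 0.6, -0.98], 0], [[0, 0.6, -0.98], 0], [[0, 0.6, -0.98], 0], [[0, 0.6, -0.98], 0], [[0, 0.6, -0.98], 0], [[0, 0.6, -0.98], 0], [[0, 0.6, -0.98], 0]], "fingers": 0.57, "grip_force": 30}}

```text
time_s: 1.77
tcp_pos: [0.5351, 0.2374, 0.2452]
eef_rot: [52.0, 90.0, -151.9]
contact_force: [1.4, -0.7, 0.2]
gripper_width: 0.0376
```

Call:
{"fn": "step_arm", "kwargs": {"steps": [[[0, 0.6, -0.98], 0], [[0, 0.6, -0.98], 0], [[0, 0.6, -0.98], 0], [[0, 0.6, -0.98], 0], [[0, 0.6, -0.98], 0], [[0, 0.6, -0.98], 0], [[0, 0, 0], 1], [[0, 0, 0], 1], [[0, 0, 0], 1], [[0, 0, 0], 1], [[0, 0, 0], 1], [[0, 0, 0], 1], [[0, 0, 0], 1], [[0, 0, 0], 1], [[0, 0, 0], 1], [[0, 0, 0], 1], [[0, 0, 0], 1], [[0, 0, 0], 1], [[0, 0, 0], 1], [[0, 0, 0], 1]]}}

```text
time_s: 3.43
tcp_pos: [0.6128, 0.1249, 0.245]
eef_rot: [125.0, 89.9, -163.2]
contact_force: [-0.0, 0.1, -0.4]
gripper_width: 0.0378
```

```bash
python3 - <<'E'
from h import *
to(-.137,.027)
for n in("side","top"): cv2.imwrite(f"pics/{n}1.png",capture(n))
E
```

```text
t 3.43 tcp [0.6128 0.1249 0.245 ] chute [-0.1543  0.01  ] tip z 0.226 F [-0.01  0.15 -0.38] w 0.0378 j6 -47.6
tool R [[-0.001, -0.95, 0.313], [-0.0, 0.313, 0.95], [-1.0, 0.001, -0.001]] yaw of tool y 161.76
target [0.6236 0.1032 0.245 ] radius 0.632 turn units -0.03
shift units (tool axes now) [-0.    -0.855 -0.862]
shift units (after turn) [-0.    -0.852 -0.864]
```

Call:
{"fn": "step_arm", "kwargs": {"steps": [[[0, -0.86, -0.86], 0], [[1, 0, 0], 0], [[1, 0, 0], 0], [[1, 0, 0], 0], [[1, 0, 0], 0], [[0.8, 0, 0], 0], [[0, 0, 0], 0], [[0, 0, 0], 0]]}}

```text
time_s: 4.2
tcp_pos: [0.6237, 0.103, 0.1489]
eef_rot: [139.8, 89.9, -148.0]
contact_force: [0.8, 1.1, 1.4]
gripper_width: 0.0378
```

```bash
python3 - <<'E'
from ov import *
to(-.137,.027)
a=capture("side");b=capture("top")
overlay(p,-.075,0,"ov2",[("top",b,(205,170,230,160)),("side",a,(250,180,130,150))])
E
```

```text
t 4.2 tcp [0.6237 0.103  0.1489] chute [-0.1369  0.0271] tip z 0.1299 F [0.85 1.1  1.35] w 0.0378 j6 -44.8
tool R [[-0.002, -0.952, 0.305], [-0.001, 0.305, 0.952], [-1.0, 0.001, -0.002]] yaw of tool y 162.21
target [0.6236 0.1032 0.1489] radius 0.632 turn units 0.045
shift units (tool axes now) [0.    0.006 0.005]
shift units (after turn) [0.    0.006 0.005]
```

View pics/ov2_top.png

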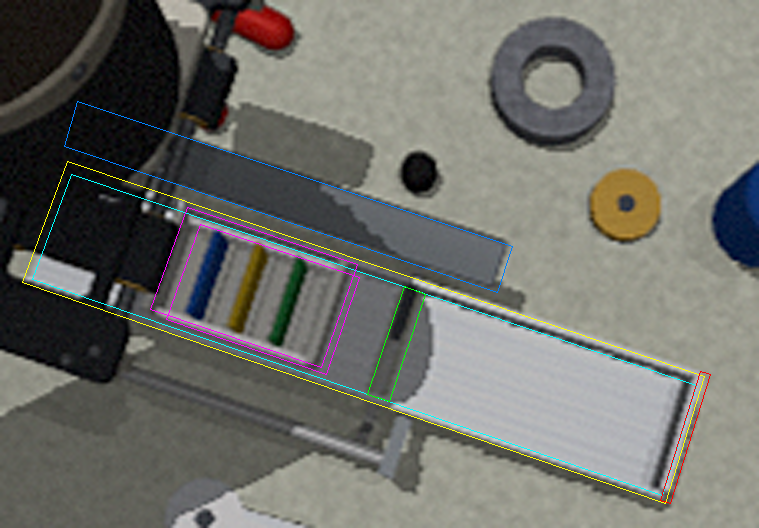

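View pics/ov2_side.png

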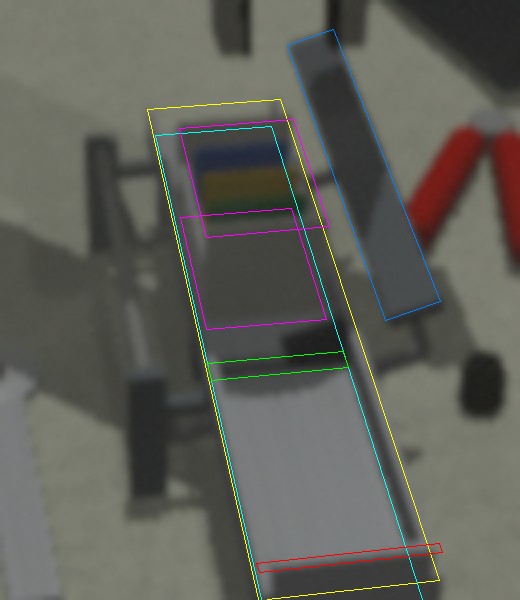

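```bash
python3 - <<'E'
from ov import *
a=capture("side");b=capture("top")
out=[]
for n,im,(x,y,w,h),k in(("side",a,(250,150,130,150),4),("top",b,(205,170,230,160),3.3)):
    A=cv2.resize(im[y:y+h,x:x+w],None,fx=k,fy=k,interpolation=cv2.INTER_CUBIC)
    A=cv2.convertScaleAbs(A,alpha=2.0,beta=10)
    for y0,y1 in((-.013,.008),(.046,.067)):
      for z,c in((.13,(0,0,255)),(.17,(0,255,0))):
        P=[[-.137+dx,yy,z] for dx,yy in((-.0095,y0),(.0095,y0),(.0095,y1),(-.0095,y1),(-.0095,y0))]
        q=(proj(n,T(p,P))-[x,y]+.5)*k;cv2.polylines(A,[q.astype(int)],False,c,1)
    cv2.imwrite(f"pics/ov3_{n}.png",A)
E
```

```text
(no output)
```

View pics/ov3_top.png

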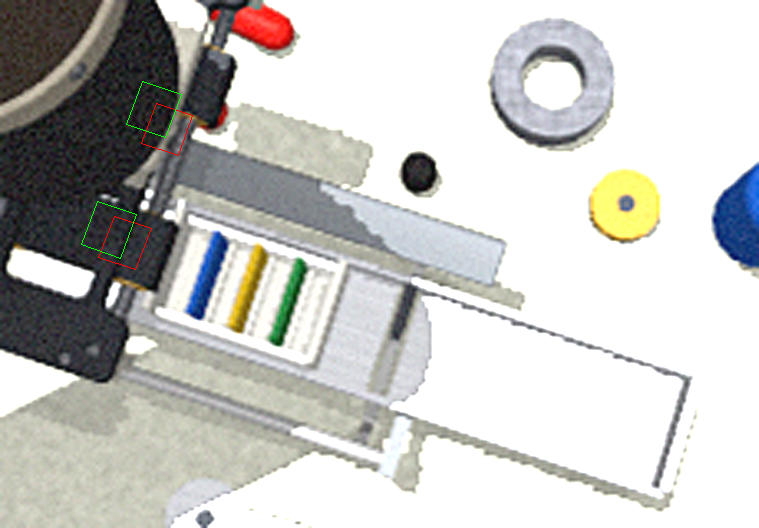

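View pics/ov3_side.png

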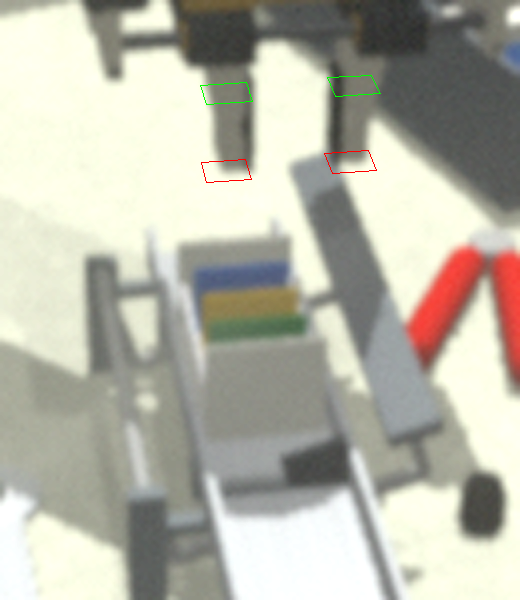

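Call:
{"fn": "step_arm", "kwargs": {"steps": [[[0.5, 0, 0], 0], [[0.5, 0, 0], 0], [[0.3, 0, 0], 0], [[0.3, 0, 0], 0], [[0.3, 0, 0], 0], [[0.3, 0, 0], 0], [[0.3, 0, 0], 0], [[0, 0, 0], 0], [[0, 0, 0], 0]]}}

```text
time_s: 5.15
tcp_pos: [0.6253, 0.1035, 0.1]
eef_rot: [-69.1, 89.9, 3.0]
contact_force: [2.0, -0.9, 5.6]
gripper_width: 0.0377
```

```bash
python3 - <<'E'
from ov import *
to(-.137,.027)
cv2.imwrite("pics/side4.png",cv2.resize(capture("side")[150:340,230:400],None,fx=3.1,fy=3.1))
E
```

```text
t 5.15 tcp [0.6253 0.1035 0.1   ] chute [-0.1378  0.0285] tip z 0.081 F [ 1.96 -0.93  5.61] w 0.0377 j6 -45.0
tool R [[0.002, -0.952, 0.308], [0.0, 0.308, 0.952], [-1.0, -0.002, 0.001]] yaw of tool y 162.09
target [0.6236 0.1032 0.1   ] radius 0.632 turn units 0.025
shift units (tool axes now) [-0.     0.076 -0.039]
shift units (after turn) [-0.     0.076 -0.039]
```

View pics/side4.png

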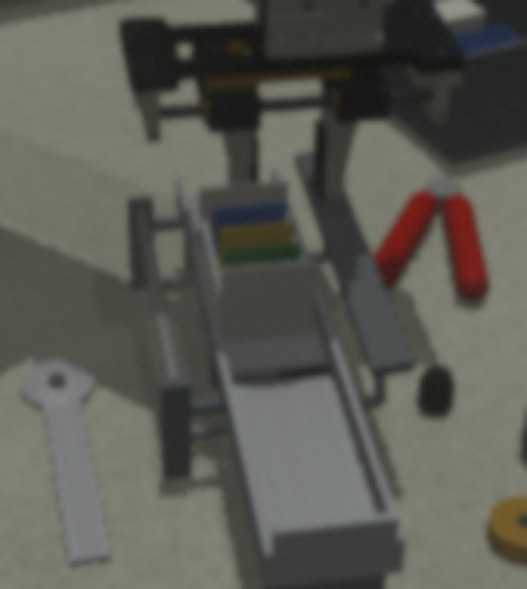

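Call:
{"fn": "step_arm", "kwargs": {"steps": [[[0.2, 0, 0], 0], [[0.2, 0, 0], 0], [[0.1, 0, 0], 0], [[0, 0, 0], 0], [[0, 0, 0], 0]]}}

```text
time_s: 5.62
tcp_pos: [0.6261, 0.1033, 0.0909]
eef_rot: [-68.3, 89.8, 3.8]
contact_force: [4.3, -2.9, 6.9]
gripper_width: 0.0376
```

Call:
{"fn": "step_arm", "kwargs": {"steps": [[[0.1, 0, 0], 0], [[0.1, 0, 0], 0], [[0, 0, 0], 0], [[0, 0, 0], 0]]}}

```text
time_s: 5.95
tcp_pos: [0.6263, 0.1033, 0.0886]
eef_rot: [-69.5, 89.7, 2.6]
contact_force: [-0.3, -2.5, 18.3]
gripper_width: 0.0377
```

Call:
{"fn": "step_arm", "kwargs": {"steps": [[[0, 0, -0.1], 0], [[0, 0, -0.1], 0], [[0, 0, -0.1], 0], [[0, 0, -0.1], 0], [[0, 0, -0.1], 0], [[0, 0, -0.1], 0], [[0, 0, -0.1], 0], [[0, 0, -0.1], 0], [[0, 0, -0.1], 0], [[0, 0, -0.1], 0]]}}

```text
time_s: 6.78
tcp_pos: [0.6223, 0.0878, 0.0888]
eef_rot: [-45.9, 89.4, 26.3]
contact_force: [2.5, 10.8, 13.0]
gripper_width: 0.0379
```

```bash
python3 - <<'E'
from ov import *
to(.0105,.028)
a=capture("side");b=capture("top")
overlay(p,-.067,.3,"ov5",[("top",b,(205,170,230,160)),("side",a,(250,180,130,150))])
E
```

```text
t 6.78 tcp [0.6223 0.0878 0.0888] chute [-0.122   0.0304] tip z 0.0698 F [ 2.51 10.76 12.96] w 0.0379 j6 -43.6
tool R [[0.01, -0.952, 0.306], [0.005, 0.306, 0.952], [-1.0, -0.008, 0.008]] yaw of tool y 162.2
target [ 0.5789 -0.0374  0.0888] radius 0.58 turn units 0.044
shift units (tool axes now) [-0.052  0.152 -6.623]
shift units (after turn) [-0.052  0.122 -6.624]
```

View pics/ov5_top.png

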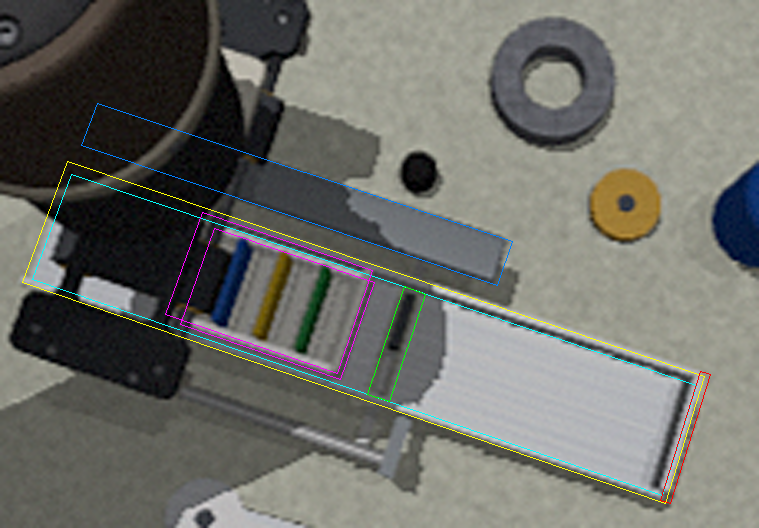

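View pics/ov5_side.png

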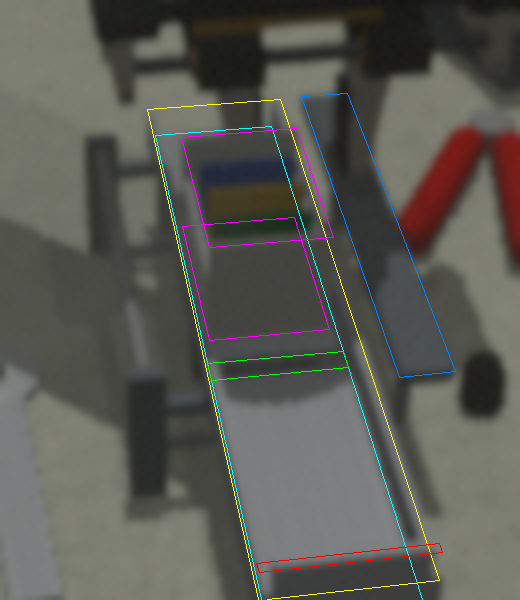

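Call:
{"fn": "step_arm", "kwargs": {"steps": [[[0, 0.02, -0.15], 0], [[0, 0.02, -0.15], 0], [[0, 0.02, -0.15], 0], [[0, 0.02, -0.15], 0], [[0, 0, -0.15], 0], [[0, 0, -0.15], 0], [[0, 0, -0.15], 0], [[0, 0, -0.15], 0]]}}

```text
time_s: 7.55
tcp_pos: [0.6135, 0.0654, 0.0888]
eef_rot: [-47.4, 89.4, 24.8]
contact_force: [3.5, 10.9, 13.4]
gripper_width: 0.0379
```

```bash
python3 - <<'E'
from ov import *
to(.0105,.028)
E
```

```text
t 7.55 tcp [0.6135 0.0654 0.0888] chute [-0.0979  0.0291] tip z 0.0698 F [ 3.5  10.91 13.35] w 0.0379 j6 -42.0
tool R [[0.01, -0.952, 0.306], [0.005, 0.306, 0.952], [-1.0, -0.008, 0.008]] yaw of tool y 162.2
target [ 0.5789 -0.0374  0.0888] radius 0.58 turn units 0.044
shift units (tool axes now) [-0.042  0.079 -5.419]
shift units (after turn) [-0.041  0.054 -5.42 ]
```

Call:
{"fn": "step_arm", "kwargs": {"steps": [[[0, 0.01, -0.17], 0], [[0, 0.01, -0.17], 0], [[0, 0.01, -0.17], 0], [[0, 0, -0.17], 0], [[0, 0, -0.17], 0], [[0, 0, -0.17], 0], [[0, 0, -0.17], 0], [[0, 0, -0.17], 0], [[0, 0, -0.17], 0], [[0, 0, -0.17], 0], [[0, 0, -0.17], 0], [[0, 0, -0.17], 0], [[0, 0, -0.17], 0], [[0, 0, -0.17], 0]]}}

```text
time_s: 8.72
tcp_pos: [0.5985, 0.02, 0.0888]
eef_rot: [-50.5, 89.4, 21.7]
contact_force: [2.9, 11.6, 14.7]
gripper_width: 0.0378
```

```bash
python3 - <<'E'
from ov import *
to(.0105,.028)
a=capture("side");b=capture("top")
overlay(p,-.0,.3,"ov6",[("top",b,(205,170,230,160)),("side",a,(250,180,130,150))])
E
```

```text
t 8.72 tcp [0.5985 0.02   0.0888] chute [-0.0502  0.0289] tip z 0.0698 F [ 2.86 11.55 14.65] w 0.0378 j6 -38.4
tool R [[0.01, -0.952, 0.306], [0.004, 0.306, 0.952], [-1.0, -0.009, 0.007]] yaw of tool y 162.21
target [ 0.5789 -0.0374  0.0888] radius 0.58 turn units 0.044
shift units (tool axes now) [-0.022  0.058 -3.033]
shift units (after turn) [-0.022  0.044 -3.033]
```

View pics/ov6_top.png

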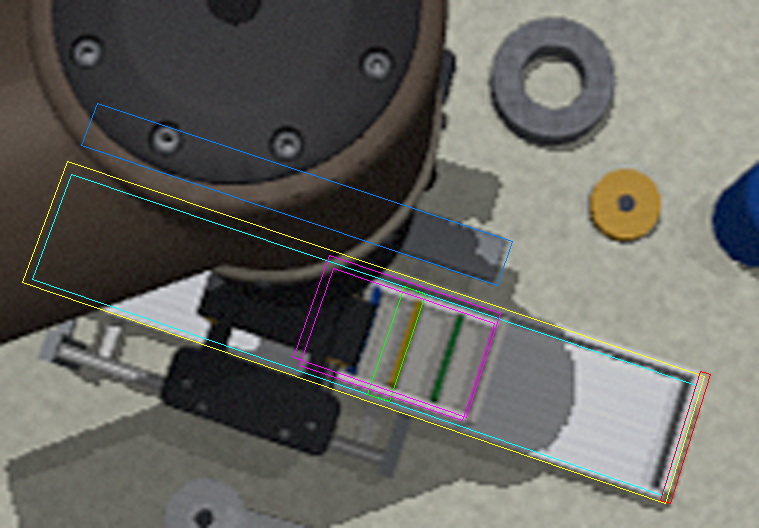

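View pics/ov6_side.png

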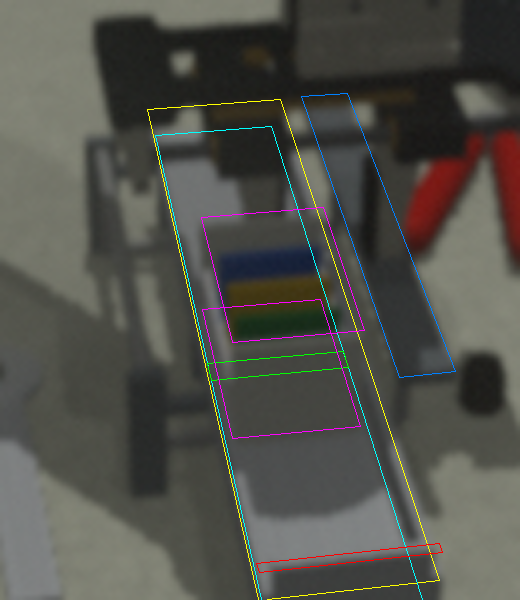

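Call:
{"fn": "step_arm", "kwargs": {"steps": [[[0, 0, -0.17], 0], [[0, 0, -0.17], 0], [[0, 0, -0.17], 0], [[0, 0, -0.17], 0], [[0, 0, -0.17], 0], [[0, 0, -0.17], 0], [[0, 0, -0.17], 0], [[0, 0, -0.17], 0], [[0, 0, -0.17], 0], [[0, 0, -0.17], 0], [[0, 0, -0.17], 0], [[0, 0, -0.17], 0], [[0, 0, -0.17], 0], [[0, 0, -0.17], 0], [[0, 0, -0.17], 0], [[0, 0, -0.15], 0], [[0, 0, -0.15], 0], [[0, 0, -0.1], 0], [[0, 0, 0], 0], [[0, 0, 0], 0]]}}

```text
time_s: 10.48
tcp_pos: [0.5803, -0.0367, 0.0887]
eef_rot: [-55.9, 89.4, 16.3]
contact_force: [3.4, 10.2, 15.5]
gripper_width: 0.0375
```

```bash
python3 - <<'E'
from ov import *
to(.0105,.028)
a=capture("side");b=capture("top")
overlay(p,.066,.3,"ov7",[("top",b,(205,170,230,160)),("side",a,(250,180,130,150))])
E
```

```text
t 10.48 tcp [ 0.5803 -0.0367  0.0887] chute [0.0095 0.0292] tip z 0.0697 F [ 3.43 10.18 15.53] w 0.0375 j6 -33.4
tool R [[0.01, -0.952, 0.306], [0.003, 0.306, 0.952], [-1.0, -0.009, 0.006]] yaw of tool y 162.19
target [ 0.5789 -0.0374  0.0887] radius 0.58 turn units 0.042
shift units (tool axes now) [-0.001  0.061 -0.052]
shift units (after turn) [-0.001  0.061 -0.052]
```

View pics/ov7_top.png

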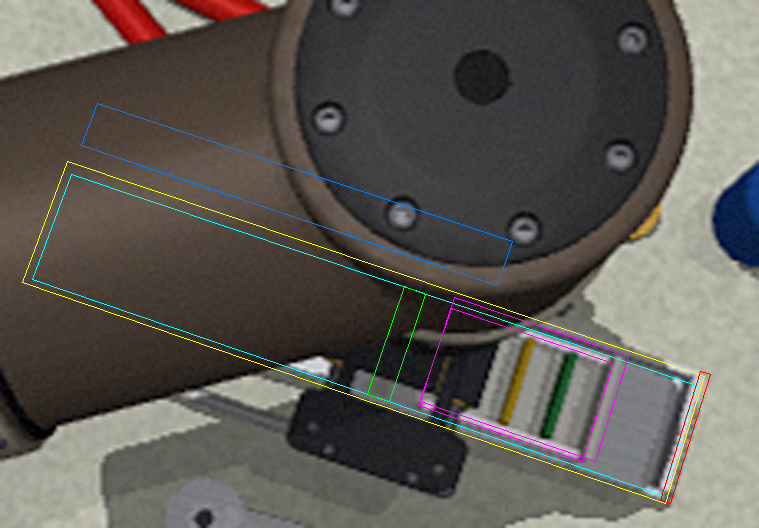

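View pics/ov7_side.png

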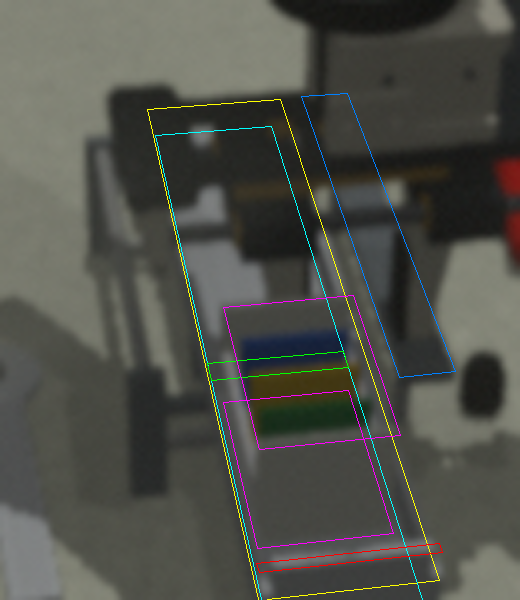

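Call:
{"fn": "step_arm", "kwargs": {"steps": [[[0, 0, 0.15], 0], [[0, 0, 0.15], 0], [[0, 0, 0.15], 0], [[0, 0, 0.15], 0], [[0, 0, 0], 0], [[0, 0, 0], 0]]}}

```text
time_s: 11.08
tcp_pos: [0.5809, -0.0302, 0.0885]
eef_rot: [-115.7, 89.7, -43.6]
contact_force: [-0.7, -12.8, 21.9]
gripper_width: 0.0379
```

```bash
python3 - <<'E'
from ov import *
to(.0,.028)
E
```

```text
t 11.08 tcp [ 0.5809 -0.0302  0.0885] chute [0.0031 0.0278] tip z 0.0695 F [ -0.67 -12.79  21.89] w 0.0379 j6 -34.5
tool R [[0.003, -0.952, 0.307], [-0.003, 0.307, 0.952], [-1.0, -0.004, -0.002]] yaw of tool y 162.11
target [ 0.5821 -0.0274  0.0885] radius 0.583 turn units 0.028
shift units (tool axes now) [-0.    -0.013  0.153]
shift units (after turn) [-0.    -0.012  0.153]
```

Call:
{"fn": "step_arm", "kwargs": {"steps": [[[-0.15, 0, 0], 0], [[-0.2, 0, 0], 0], [[-0.2, 0, 0], 0], [[-0.2, 0, 0], 0], [[-0.2, 0, 0], 0], [[-0.2, 0, 0], 0], [[-0.2, 0, 0], 0], [[-0.2, 0, 0], 0], [[-0.2, 0, 0], 0], [[-0.2, 0, 0], 0], [[-0.3, 0, 0], 0], [[-0.4, 0, 0], 0], [[-0.5, 0, 0], 0], [[-1, 0, 0], 0], [[-1, 0, 0], 0], [[-1, 0, 0], 0], [[-1, 0, 0], 0], [[-1, 0, 0], 0]]}}

```text
time_s: 12.58
tcp_pos: [0.5796, -0.0279, 0.2506]
eef_rot: [-63.8, 89.9, 8.3]
contact_force: [0.4, 0.5, -0.3]
gripper_width: 0.0375
```

```bash
python3 - <<'E'
from ov import *
to(-.2,.028)
a=capture("side");b=capture("top")
overlay(p,.064,.0,"ov8",[("top",b,(205,170,230,160)),("side",a,(250,180,130,150))])
E
```

```text
t 12.58 tcp [ 0.5796 -0.0279  0.2506] chute [0.0013 0.0258] tip z 0.2316 F [ 0.44  0.46 -0.34] w 0.0375 j6 -34.5
tool R [[0.001, -0.951, 0.308], [0.0, 0.308, 0.951], [-1.0, -0.001, 0.001]] yaw of tool y 162.07
target [0.6441 0.1628 0.2506] radius 0.664 turn units 0.021
shift units (tool axes now) [ 6.0000e-03 -1.3400e-01  1.0062e+01]
shift units (after turn) [ 6.0000e-03 -1.1200e-01  1.0063e+01]
```

View pics/ov8_side.png

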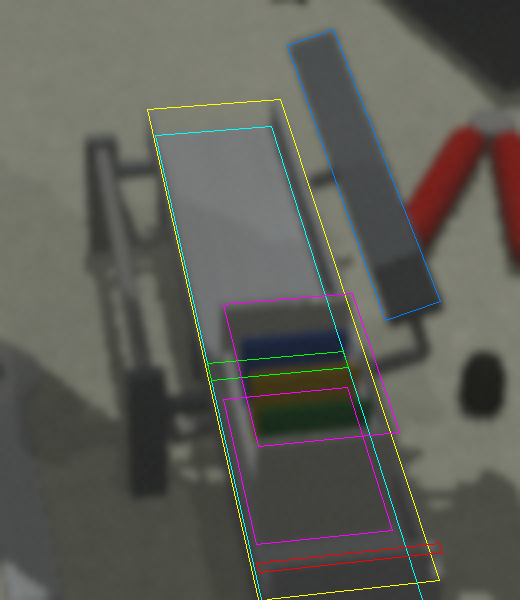

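Bar is fully up (matches the closed-gate outline), rack stands beyond the gate. I'll move back out of the top camera's view for a last check.

Call:
{"fn": "step_arm", "kwargs": {"steps": [[[0, 0, 0.9], 0], [[0, 0, 0.9], 0], [[0, 0, 0.9], 0], [[0, 0, 0.9], 0], [[0, 0, 0.9], 0], [[0, 0, 0.9], 0], [[0, 0, 0.9], 0], [[0, 0, 0.9], 0], [[0, 0, 0.9], 0], [[0, 0, 0.9], 0], [[0, 0, 0.9], 0], [[0, 0, 0.9], 0], [[0, 0, 0.9], 0], [[0, 0, 0], 0]]}}

```text
time_s: 13.85
tcp_pos: [0.6524, 0.1982, 0.2478]
eef_rot: [134.7, 90.0, -153.2]
contact_force: [1.0, 0.4, -0.5]
gripper_width: 0.0376
```

```bash
python3 - <<'E'
from ov import *
st()
b=capture("top");cv2.imwrite("pics/top9f.png",b)
overlay(p,.064,.0,"ov9",[("top",b,(205,170,230,160))])
a=cv2.imread("pics/top0.png");d=cv2.absdiff(a,b).max(2);cv2.imwrite("pics/diff9.png",d)
E
```

```text
t 13.85 tcp [0.6524 0.1982 0.2478] chute [-0.2363  0.0249] tip z 0.2288 F [ 1.02  0.42 -0.52] w 0.0376 j6 -51.1
```

View pics/ov9_top.png

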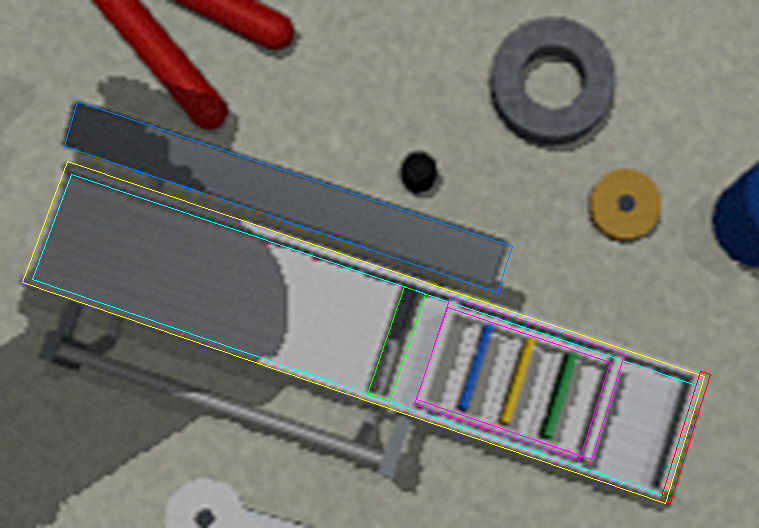

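View pics/top9f.png

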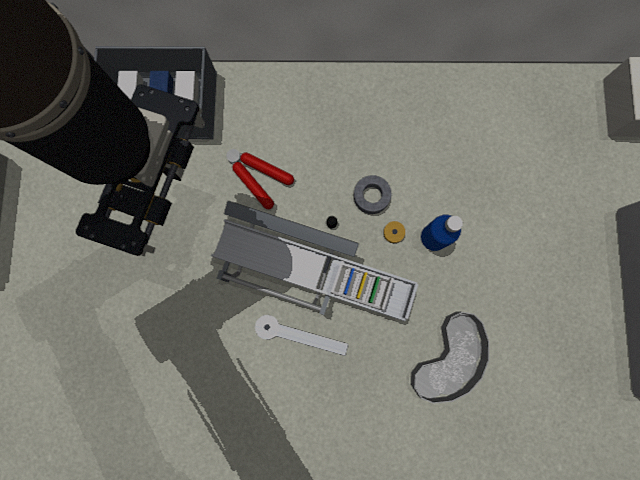

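```bash
python3 -c "
from plant import *
print(close_job())"
```

```text
the job is handed in; nothing more can be done
None
```

The rack is past the gate, the gate has closed behind it, and I handed the job in at about 14 s of the 45 s allowed.

- **Bar and push:** One fingertip pressed the bar onto its stop. The upward force on the tool jumped to about 18 N there, with the tip at z ≈ 70 mm, and stayed at 13–22 N while the bar was held down. The other finger slid the rack about 140 mm along the chute. Tip height stayed at about 70 mm and forces stayed smooth during the push.
- **Release:** I backed the finger off the rack by about 6 mm, let the bar up slowly, and moved the arm clear.
- **Last checks:** In the final top view the rear of the rack is about 19 mm past the gate centre. The bar matches the closed-gate outline in both views, taken just after release and once the arm was clear. By eye, the other things are where they were in the first picture. The force reading was about zero, apart from a noise of about 1 N.
- **What disagreed:** My fit of the chute's position had residuals of up to about 3 pixels at the stop corners, so positions are good to about 3 mm. That is well inside the margins used. The gate angle was judged from the bar outline and the force, not measured directly.

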